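# Put the burnisher away in its storage tube

### The arm

A 6-joint arm with a two-finger parallel gripper is mounted at the origin on the work surface. World frame = base frame: x ahead of the robot, y to its left, z up, the work surface at z = 0. Lengths are in m, angles in rad, forces in N, time in s.
With the tool pointing down it reaches from about 0.325 to 0.775 m from the base axis. Payload 9.3 kg.
Tool frame: the origin (TCP) lies between the finger pads; the fingertips stand 25 mm ahead of it and the grasp point (between the pads) lies 6 mm ahead of it; z points along the fingers, y is the direction in which the jaws open and shut (so a half turn about z gives the same grasp; the last joint's range is limited). The gripper opens to 85 mm and grips with 20 to 120 N. Pads are 22 mm wide; open, the fingers measure 114 mm over their backs; the gripper's body (76 mm by 85 mm) begins 54 mm behind the grasp point. The pads swing forward as they close: fully open they stand 13 mm farther back than shut.
Start: joints at [1.149, 0.259, 0.021, 1.334, 0, 1.418], TCP at [0.146, 0.53, 0.256] pointing down, gripper open.
Joint ranges: [-3.04, 3.04], [-0.91, 1.82], [-1.04, 1.36], [-1.92, 1.95], [-1.52, 1.45], [-3.14, 3.14]. Speed limits (rad/s): [2.22, 2.22, 2.79, 3.14, 3.14, 3.14].

### API

Orientations are given as a unit quaternion [w, x, y, z].
In Python, from cell import state, capture, finish_job gives the robot as it stands. The module is installed in compiled form; this text tells all that it offers.
- The arm moves only by the tool jog_arm, never from a script. Its argument "deltas" is one flat list of numbers, 7 for each row, row after row: the shift along the world's x, y, z in units of 30 mm (1.0 is 30 mm), then the turn, a rotation vector about the world's x, y, z in units of 5 degrees (1.0 is 5 degrees), then the finger opening in mm, from 0 to 85.4. In form: [dx, dy, dz, rx, ry, rz, jaw, dx, dy, dz, rx, ry, rz, jaw, ...]. A call has 1 to 10 rows; each row shifts and turns the pose as measured when the row begins; what a row does not reach is not made up. A row lasts 1/8 s, in which the tool goes at most 62.5 mm and 10.7 degrees, less where a joint would pass 70% of its speed; a pose out of reach is approached as far as the arm can. A call is refused whole if a number of a shift passes 1 or a number of a turn 1, either way. A call with a gripper value outside its range is refused whole. The fingers move at their own pace and stop on an object; "newtons" is the grip in N (left out, the last holds). Time passes only in rows, so rows that do not move let the fingers close. It gives the time, the measured TCP pose, the force and the opening at its end, in the units of the state.
- state(): the state, without advancing time (a new reading comes with each control period).
- capture(name): name is "scene" or "top" or "wrist"; returns a dict with "color" (480x640x3 uint8, red, green, blue), "K" (3x3 intrinsics, pixels), "R" (3x3) and "t" (3): a world point X has camera coordinates R X + t. Camera axes: x right, y down, z forward; pixel columns grow to the right and rows downward; lengths in m; the calibration is good to about 2 mm. The wrist camera is an equidistant fisheye: a pixel r from the principal point sees the ray r / f radians off the axis. A picture is of the moment at which its call begins. There is no depth.
- finish_job(): hands the job in, once; it reports no verdict.
The state is a dict: "clock": time; "joint_pos": joint angles; "qd": joint speeds; "joint_torque": joint torques, N m; "eef_pos": TCP position; "tool_rot": TCP orientation; "force": force on the tool from outside, world axes, zero at the start; "torque": the same for the moment, N m; "opening": opening from 0.0 (shut) to 1.0 (fully open).
Only numpy, scipy, OpenCV 4.12 (cv2) and the standard library are available. Lean on these libraries where they do the work, as an engineer would, in place of code of your own. Each camera call takes 0.05 s, during which the arm holds its last target.

### The job

Put the burnisher away in its tube: take the stopper out of the clear tube and leave it in the steel tray, then fetch the burnisher (the tool in the rack with the long thin shank) and push it down into the tube, against the stiff plug inside, until its collar sits flush on the mouth of the tube. Let go of it standing there, leave the other two tools hanging in the rack, and do not knock over the glue bottle or the jar.

Things in the scene. Friction and masses are not known exactly. Their poses are not given: they have to be found in the camera images.
- tube: Upright clear plastic tube, 30 mm outside and 20 mm inside diameter, fixed on a wooden foot 100 x 100 x 20 mm which is fixed to the table. Origin: centre of the underside of the foot, on the tube's axis; z up. Mouth 125 mm above the origin.
- tube_mouth (a point): Centre of the tube's mouth, in the plane of its rim; an aluminium lip there, 40 mm outside, narrows like a funnel from 25 mm across at the top to the 20 mm bore 6 mm lower. z up along the tube's axis.
- follower (a joint): Stiff black sliding plug inside the tube, 17 mm across: its travel downward in m. At 0 its top is 45 mm below the mouth, at its end stop 0.060 it is 105 mm below. It starts between 0 and 0.020. It stays where it is and takes about 8 N (more when pushed fast) to move down; a 100 mm shank pushed home brings it to 0.055.
- stopper: Dark wooden stopper, loose in the tube's mouth, 78 mm long, 60 g. Origin on its axis at the underside of its square plate, which rests on the rim; z up. Plate 42 x 42 x 8 mm above the origin, on it a round knob 24 mm across and 40 mm long (top 48 mm above the origin); below the origin a round spigot 16 mm across and 30 mm long that stands in the bore.
- tray_in (a point): Centre of the inner floor (5 mm above the table) of the low dark steel tray, fixed to the table: outside 130 mm along its x, 170 mm along its y, walls 5 mm thick, rim 25 mm above the table. z up.
- rack: Open wooden tool rack fixed to the table, 80 mm along its x, 260 mm along its y. Origin: centre of its underside, z up. Its top board (12 mm thick) has its upper face at 130 mm, with three 29 mm holes in a row along y (at -85, 0 and +85 mm); below the board it is open to front and back. One tool hangs in each hole, its collar resting on the board; which is in which hole varies.
- burnisher: The burnisher, 158 mm long, about 0.17 kg, hanging in the rack. Origin on the axis at the collar's underside, z up along the handle. From there up: brass collar 40 mm across and 8 mm high, then a square wooden handle 26 x 26 mm, sides along its x and y, 50 mm long (top 58 mm above the origin). From there down: round steel shank, 14 mm across and 100 mm long: the long thin one.
- burnisher_foot (a point): Lower end of the burnisher's shank, on its axis (100 mm below its origin).
- drift: Another tool in the rack, to be left there. Origin on the axis at the collar's underside, z up along the handle. From there up: brass collar 40 mm across and 8 mm high, then a square wooden handle 26 x 26 mm, sides along its x and y, 50 mm long (top 58 mm above the origin). From there down: round steel shank, 24 mm across and 100 mm long: the long thick one (too thick for the tube).
- awl: Another tool in the rack, to be left there. Origin on the axis at the collar's underside, z up along the handle. From there up: brass collar 40 mm across and 8 mm high, then a square wooden handle 26 x 26 mm, sides along its x and y, 50 mm long (top 58 mm above the origin). From there down: round steel shank, 14 mm across and only 45 mm long: the short one.
- glue: Glue bottle, bystander, 60 mm across, 170 mm high. Origin: centre of its underside, z up.
- jar: Glass jar, bystander, 64 mm across, 85 mm high. Origin: centre of its underside, z up.
There are look-alikes about, which are no part of the job. Leave any pink or purple look-alike of the stopper alone.

How it is judged:
By the outcome, as a careful person would: the job done as asked, in the order asked, and still so for the second after the job is handed in, with the robot touching nothing.
It also fails if it takes over 61 s, if anything falls off the work surface, if the arm or the gripper's body presses on something with over 40 N, if the wrist force passes 120 N, or if a joint passes its speed limit or range.

## Working session

There is one attempt and no reset: what is moved stays moved. The work goes in short steps, Python scripts to look and compute and a tool call to move; the robot and the scene stay as the last step left them, time stands still between calls to the robot, and variables do not carry over. Pictures are saved under pics/ and viewed, and the job is handed in when it is done.

Besides the shell and the picture viewer there is one more tool, called after ">>>" as name(argument=value, ...), one argument or row to a line, values as JSON. jog_arm: Moves the arm, as the interface text tells. Its arguments: {"type":"object","properties":{"deltas":{"type":"array","items":{"type":"number"}},"newtons":{"type":"number"}},"required":["deltas"]}

```bash
mkdir -p pics; cat > h.py <<'E'
import numpy as np, cv2, pickle
from cell import state, capture
def cap(n,tag):
    c=capture(n); cv2.imwrite(f'pics/{tag}.png',c['color'][:,:,::-1]); pickle.dump(c,open(f'pics/{tag}.pkl','wb')); return c
def load(tag): return pickle.load(open(f'pics/{tag}.pkl','rb'))
def ray(c,u,v,fish=False):
    K=c['K'];x=(u-K[0,2])/K[0,0];y=(v-K[1,2])/K[1,1]
    if fish:
        r=np.hypot(x,y); d=np.array([np.sin(r)*x/max(r,1e-9),np.sin(r)*y/max(r,1e-9),np.cos(r)])
    else: d=np.array([x,y,1.])
    R=np.array(c['R']);t=np.array(c['t']); return -R.T@t, R.T@d
def plane(c,u,v,z,fish=False):
    o,d=ray(c,u,v,fish); return o+d*(z-o[2])/d[2]
def proj(c,X):
    p=np.array(c['R'])@np.array(X)+np.array(c['t']); q=np.array(c['K'])@p; return q[:2]/q[2]
E
python3 -c "
from h import *
for n in ['scene','top','wrist']:
    c=cap(n,n+'0'); print(n,c['K'].tolist(),(-c['R'].T@c['t']).round(3),c['R'][2].round(2))
print(state())"
```

```text
scene [[555.208513059167, 0.0, 320.82935503999926], [0.0, 555.208513059167, 243.78456212484681], [0.0, 0.0, 1.0]] [1.151 0.49  0.822] [-0.52 -0.5  -0.7 ]
top [[449.13178907921923, 0.0, 303.3804071699434], [0.0, 449.13178907921923, 247.327655442821], [0.0, 0.0, 1.0]] [ 0.456 -0.016  1.064] [ 0.16 -0.02 -0.99]
wrist [[371.64829954431775, 0.0, 322.3134066434003], [0.0, 371.64829954431775, 240.72573060043194], [0.0, 0.0, 1.0]] [0.078 0.548 0.373] [ 0.27 -0.08 -0.96]
{'clock': 0.15, 'joint_pos': array([ 1.14936698e+00,  2.59077157e-01,  2.09472793e-02,  1.33369985e+00,
       -9.13312529e-06,  1.41820139e+00]), 'qd': array([-7.02947438e-05, -1.79616532e-03,  2.11716937e-03, -8.65445598e-04,
       -4.86208600e-04, -5.21337863e-04]), 'joint_torque': array([ 1.80971248e-03, -5.55969679e+01,  3.44661748e+01,  1.13227725e-02,
       -1.69933810e-04, -2.52597465e-05]), 'eef_pos': array([0.14601327, 0.53007546, 0.25580167]), 'tool_rot': array([-1.41891725e-04,  1.34012776e-01,  9.90979470e-01, -4.96856571e-04]), 'force': array([-0.04764123,  0.52414629, -0.39876897]), 'torque': array([ 0.05575683, -0.0594358 ,  0.03865214]), 'opening': 1.0010792624175362}
```

View pics/scene0.png

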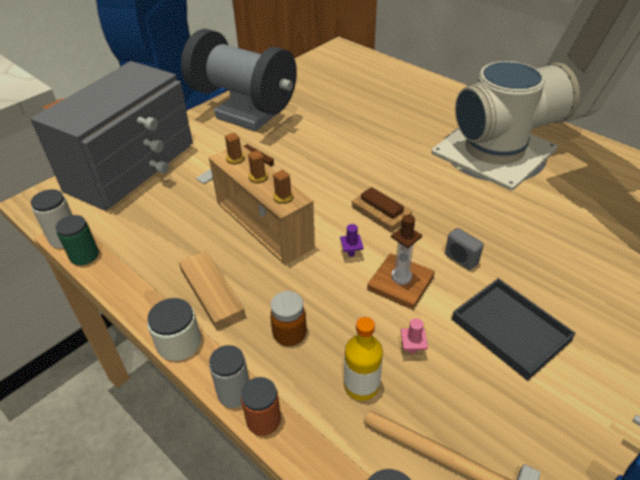

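View pics/top0.png

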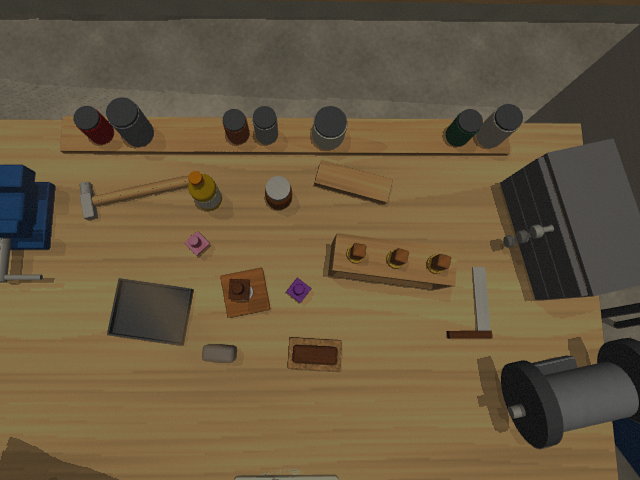

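View pics/wrist0.png

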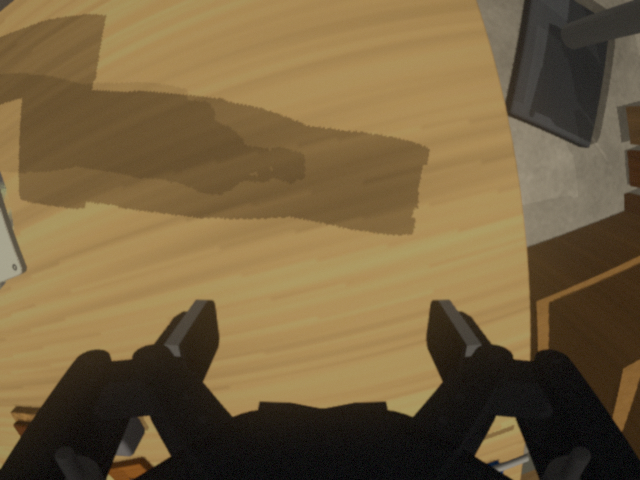

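The scene view shows the tube and stopper at (405,235), the tray at (512,327) and the rack tools at (234,148), (257,166) and (282,186). The stopper look-alikes are purple at (351,240) and pink at (415,338). In the top view the stopper is at (238,288), the tray at (150,311) and the tools at (357,252), (397,257) and (440,262). I'll enlarge these.

```bash
python3 -c "
from h import *
s=cv2.imread('pics/scene0.png');t=cv2.imread('pics/top0.png')
a=cv2.resize(s[125:265,195:325],(390,420),interpolation=3);b=cv2.resize(s[200:310,360:440],(305,420),interpolation=3)
cv2.imwrite('pics/c1.png',np.hstack([a,b]))
a=cv2.resize(t[225:325,205:275],(280,400),interpolation=3);b=cv2.resize(t[225:295,325:460],(500,260),interpolation=3)
b=np.vstack([b,np.zeros((140,500,3),np.uint8)])
cv2.imwrite('pics/c2.png',np.hstack([a,b]))
"
```

```text
(no output)
```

View pics/c1.png

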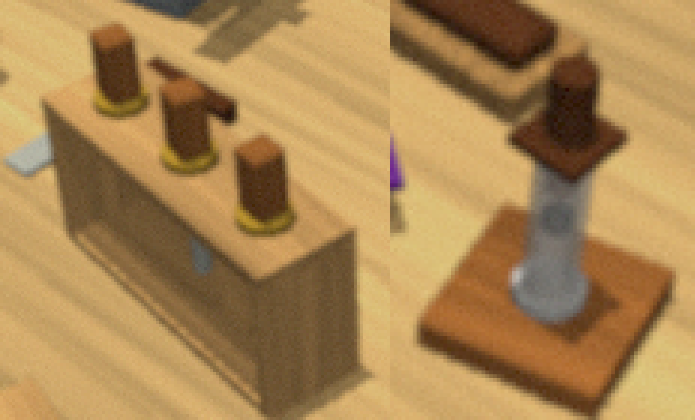

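View pics/c2.png

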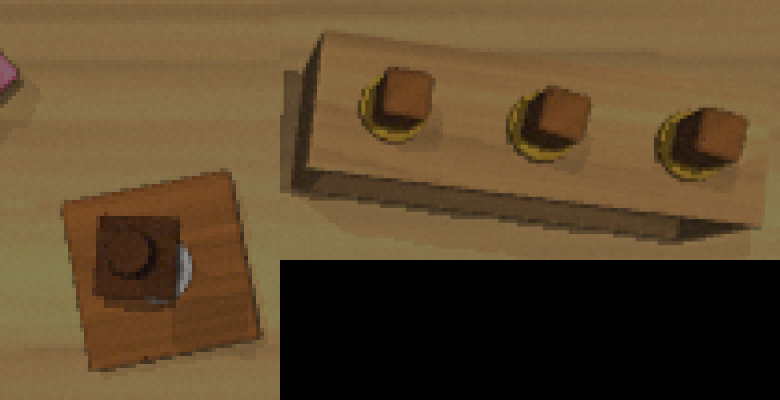

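```bash
cat > m.py <<'E'
from h import *
c=load('top0'); s=load('scene0')
def top(n,u,v,z): p=plane(c,u,v,z); print(n,p.round(4),'scene px',proj(s,p).round(1)); return p
top('plate',239.5,289.5,.133); k=top('knobtop',237.5,287.5,.173)
foot=[(205+x/4,225+y/4) for x,y in [(64,202),(231,171),(260,337),(91,370)]]
P=[plane(c,*q,.020) for q in foot]; print('foot',np.mean(P,0).round(4),[np.degrees(np.arctan2(*(P[i+1]-P[i])[1::-1])).round(1) for i in range(3)],[np.linalg.norm(P[i+1]-P[i]).round(3) for i in range(3)])
for n,x,y in [('h1',407,93),('h2',564,115),('h3',721,137)]: top(n,325+(x-280)/3.704,225+y/3.714,.188)
for n,x,y in [('col1',396,103),('col2',541,123),('col3',686,144)]: top(n,325+(x-280)/3.704,225+y/3.714,.136)
R=[(325+(x-280)/3.704,225+y/3.714) for x,y in [(323,32),(307,168),(765,228)]]
P=[plane(c,*q,.13) for q in R]; print('rack',np.round(P,4).tolist(),[np.degrees(np.arctan2(*(P[i+1]-P[i])[1::-1])).round(1) for i in range(2)],[np.linalg.norm(P[i+1]-P[i]).round(3) for i in range(2)],(((P[0]+P[2])/2).round(4)))
P=[plane(c,*q,.025) for q in [(119,280),(193,290),(183,344),(108,334)]]; print('tray',np.mean(P,0).round(4),[np.linalg.norm(P[i+1]-P[i]).round(3) for i in range(3)])
for n,u,v,z in [('glue cap',196,179,.17),('jar lid',278,185,.085),('pink',197,243,.05),('purple',298,289,.05),('grey',219,353,.04)]: top(n,u,v,z)
for X in [.45,.5]: pass
E
python3 m.py
```

```text
plate [0.5162 0.0938 0.133 ] scene px [405.2 232. ]
knobtop [0.5176 0.0931 0.173 ] scene px [406.5 215.6]
foot [0.517  0.0934 0.02  ] [np.float64(-79.4), np.float64(-169.5), np.float64(100.8)] [np.float64(0.098), np.float64(0.098), np.float64(0.098)]
h1 [ 0.5903 -0.1477  0.188 ] scene px [281.  172.3]
h2 [ 0.5785 -0.2317  0.188 ] scene px [255.6 152.4]
h3 [ 0.5667 -0.3157  0.188 ] scene px [232.4 134.2]
col1 [ 0.5926 -0.1491  0.136 ] scene px [281.4 194. ]
col2 [ 0.5812 -0.2312  0.136 ] scene px [257.3 174.3]
col3 [ 0.5693 -0.3133  0.136 ] scene px [235.3 156. ]
rack [[0.6344, -0.1089, 0.13], [0.5564, -0.0987, 0.13], [0.5223, -0.3579, 0.13]] [np.float64(172.5), np.float64(-97.5)] [np.float64(0.079), np.float64(0.261)] [ 0.5784 -0.2334  0.13  ]
tray [0.4731 0.3066 0.025 ] [np.float64(0.171), np.float64(0.123), np.float64(0.17)]
glue cap [0.7406 0.183  0.17  ] scene px [364.8 318.5]
jar lid [0.7544 0.0174 0.085 ] scene px [283.3 302.6]
pink [0.6275 0.2022 0.05  ] scene px [412.8 329.2]
purple [ 0.5226 -0.0279  0.05  ] scene px [351.  236.1]
grey [0.3819 0.1473 0.04  ] scene px [463. 244.]
```

```bash
python3 -c "
from h import *
s=load('scene0')
for n,x,y in [('h1',.5906,-.1478),('h2',.5795,-.232),('h3',.5684,-.3162)]:
    print(n,[proj(s,(x,y,z)).round(1).tolist() for z in (.13,.118,.085,.03)])
e=np.array([.131,.991,0]);f=np.array([.991,-.131,0]);C=np.array([.5795,-.232,0])
print('front top edge',[proj(s,C+f*.04+e*k+[0,0,.118]).round(0).tolist() for k in (-.13,-.085,0,.085,.13)])
print(proj(s,[.5174,.0932,.125]), proj(s,[.5174,.0932,.08]),proj(s,[.5174,.0932,.06]))
"
```

```text
h1 [[282.8, 196.1], [283.2, 200.9], [284.2, 213.4], [285.8, 233.3]]
h2 [[257.9, 176.1], [258.5, 180.8], [260.0, 193.2], [262.3, 213.0]]
h3 [[235.1, 157.7], [235.8, 162.3], [237.6, 174.6], [240.6, 194.2]]
front top edge [[209.0, 160.0], [220.0, 170.0], [242.0, 189.0], [267.0, 209.0], [280.0, 221.0]]
[404.19169828 235.39882131] [402.05832114 252.80484666] [401.15089626 260.20844169]
```

```bash
python3 -c "
from h import *
s=cv2.imread('pics/scene0.png')
a=cv2.resize(s[180:230,225:305],(800,500),interpolation=0);cv2.imwrite('pics/c3.png',a)
print(s[208,250:275].tolist())"
```

```text
[[48, 84, 112], [47, 84, 111], [55, 88, 115], [43, 78, 106], [50, 81, 106], [55, 86, 111], [51, 85, 108], [53, 81, 105], [57, 79, 97], [72, 81, 89], [84, 89, 86], [89, 96, 97], [77, 84, 93], [71, 82, 89], [64, 79, 88], [44, 71, 83], [36, 67, 88], [49, 82, 109], [57, 97, 124], [70, 114, 150], [72, 123, 160], [76, 129, 169], [84, 138, 180], [83, 137, 183], [87, 143, 188]]
```

View pics/c3.png

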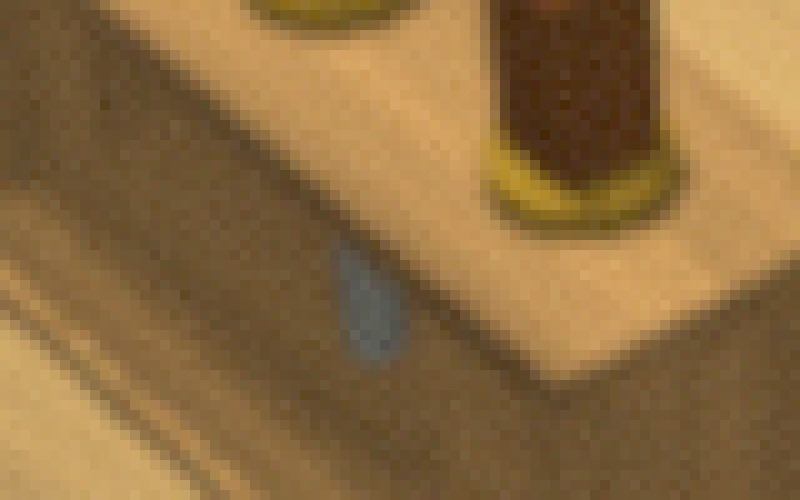

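The steel shank tip in the crop sits at scene (262.5, 215). It is about 6.5 px wide, which is about 14 mm, where 24 mm would be about 11.5 px. It lies on the axis of the middle tool: a tip at z = 0.03 projects to (262.3, 213). That makes the middle tool the burnisher. Tools 1 and 3 do not fit this tip. The dark stopper is the brown one in the tube mouth, not the pink or purple one. I'll go to the stopper first.

>>> jog_arm(
  deltas=[0.82,-0.97,0,0,0,-1,60,0.82,-0.97,0,0,0,-1,60,0.82,-0.97,0,0,0,-1,60,0.82,-0.97,0,0,0,-1,60,0.82,-0.97,0,0,0,-1,60,0.82,-0.97,0,0,0,-1,60,0.82,-0.97,0,0,0,-1,60,0.82,-0.97,0,0,0,-1,60,0.82,-0.97,0,0,0,-1,60,0.82,-0.97,0,0,0,-1,60],
  newtons=40,
)

```text
clock: 1.4
eef_pos: [0.3961, 0.2304, 0.2535]
tool_rot: [-0.001, 0.55, 0.835, -0.002]
force: [-0.0, 1.1, -0.9]
opening: 0.699
```

>>> jog_arm(
  deltas=[0.82,-0.94,0,0,0,-1,60,0.82,-0.94,0,0,0,-1,60,0.82,-0.94,0,0,0,-1,60,0.82,-0.94,0,0,0,-1,60,0.6,-0.7,0,0,0,-1,60,0,0,0,0,0,0,60],
)

```text
clock: 2.15
eef_pos: [0.5167, 0.0895, 0.252]
tool_rot: [-0.003, 0.724, 0.69, -0.002]
force: [-0.6, 0.6, 0.2]
opening: 0.704
```

```bash
python3 -c "
from h import *
c=cap('wrist','w1');s=state();print(s['eef_pos'],s['tool_rot'],s['joint_pos'].round(2),c['R'].round(3).tolist(),(-c['R'].T@c['t']).round(4))"
```

```text
[0.51603843 0.09014944 0.25206912] [-0.00286105  0.72362705  0.69018192 -0.0021511 ] [ 0.01  0.22 -0.04  1.32  0.    1.63] [[0.999, -0.05, -0.007], [-0.046, -0.959, 0.279], [-0.021, -0.279, -0.96]] [0.5216 0.1597 0.3691]
```

View pics/w1.png

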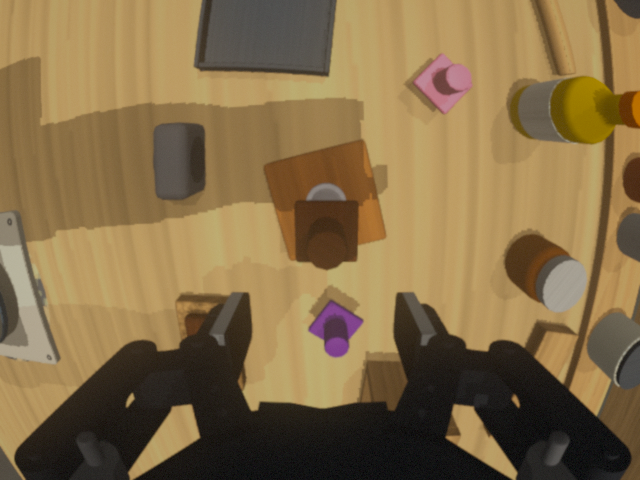

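The wrist view has the stopper centred between the fingers, with the knob top at about (326,248) and the plate at (327,231).

```bash
python3 -c "
from h import *
c=load('w1')
print(plane(c,326,248,.173,True),plane(c,327,231,.133,True))"
```

```text
[0.51918377 0.09855236 0.173     ] [0.5199042  0.09772247 0.133     ]
```

```bash
python3 -c "
from h import *
s=load('scene0')
print(plane(s,407,235.6,.133),plane(s,408,218.9,.173))
print(plane(s,283,196.7,.136))
w=cv2.imread('pics/w1.png')[170:290,260:400]
cv2.imwrite('pics/c4.png',cv2.resize(w,(700,600),interpolation=2))"
```

```text
[0.52172424 0.10181353 0.133     ] [0.52282189 0.10021556 0.173     ]
[ 0.59635785 -0.14075865  0.136     ]
```

View pics/c4.png

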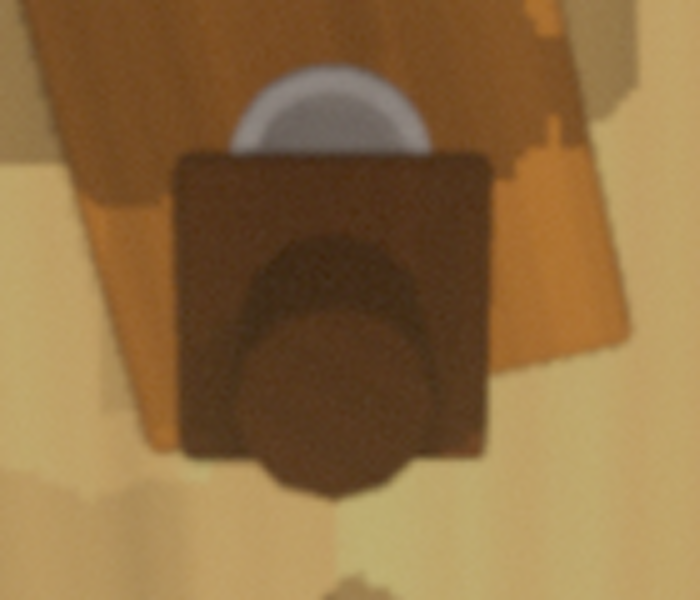

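Three estimates for the stopper axis: top camera (0.517, 0.093), wrist (0.5195, 0.098), scene (0.522, 0.101). The plate and knob heights agree within each view. I'll take (0.519, 0.097) and descend.

>>> jog_arm(
  deltas=[0.1,0.23,0,0,0,0,60,0,0,-0.7,0,0,0,60,0,0,-0.7,0,0,0,60,0,0,-0.7,0,0,0,60,0,0,-0.5,0,0,0,60,0,0,-0.3,0,0,0,60,0,0,0,0,0,0,60],
)

```text
clock: 3.08
eef_pos: [0.5162, 0.105, 0.1641]
tool_rot: [-0.003, 0.719, 0.695, -0.001]
force: [1.5, -0.3, -0.4]
opening: 0.705
```

```bash
python3 -c "
from h import *
c=cap('wrist','w2');s=state();print(s['eef_pos'],s['force'])"
```

```text
[0.51642854 0.10495269 0.16452772] [-0.42959158 -0.61088527 -0.51976881]
```

View pics/w2.png

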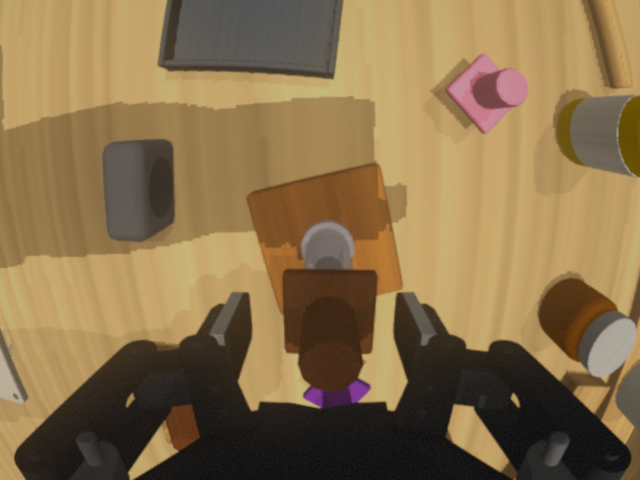

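```bash
python3 -c "
from h import *
c=load('w2');print((-c['R'].T@c['t']).round(4))
print(plane(c,331,366,.173,True),plane(c,330,311,.133,True))"
```

```text
[0.5197 0.1751 0.2813]
[0.51956892 0.09804191 0.173     ] [0.51978638 0.09968597 0.133     ]
```

>>> jog_arm(
  deltas=[0.1,-0.22,-0.06,0,0,0,60,0,0,0,0,0,0,60],
)

```text
clock: 3.38
eef_pos: [0.5202, 0.0982, 0.1638]
tool_rot: [-0.002, 0.719, 0.695, 0.0]
force: [0.1, -0.8, -0.7]
opening: 0.703
```

>>> jog_arm(
  deltas=[0,0,-0.08,0,0,0,40,0,0,0,0,0,0,15,0,0,0,0,0,0,15,0,0,0,0,0,0,15,0,0,0,0,0,0,15,0,0,0,0,0,0,15],
  newtons=40,
)

```text
clock: 4.12
eef_pos: [0.5203, 0.0979, 0.1618]
tool_rot: [-0.001, 0.719, 0.695, 0.0]
force: [-0.0, -0.2, 0.3]
opening: 0.27
```

>>> jog_arm(
  deltas=[0,0,0.5,0,0,0,15,0,0,0.8,0,0,0,15,0,0,0.8,0,0,0,15,0,0,0.6,0,0,0,15,0,0,0,0,0,0,15],
)

```text
clock: 4.75
eef_pos: [0.5203, 0.098, 0.2488]
tool_rot: [-0.001, 0.719, 0.695, 0.001]
force: [0.3, 0.5, -0.6]
opening: 0.269
```

```bash
python3 -c "
from h import *
c=cap('wrist','w3');cap('scene','s3');s=state();print(s['eef_pos'],s['force'])"
```

```text
[0.51972244 0.09792177 0.24701568] [-1.16285382  0.27121404 -0.06885524]
```

View pics/w3.png

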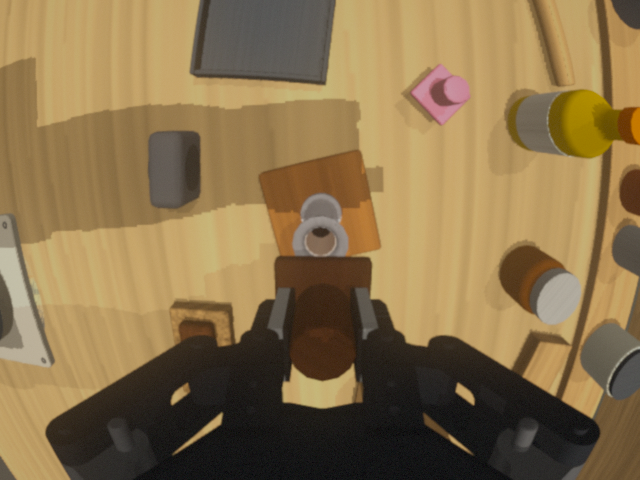

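View pics/s3.png

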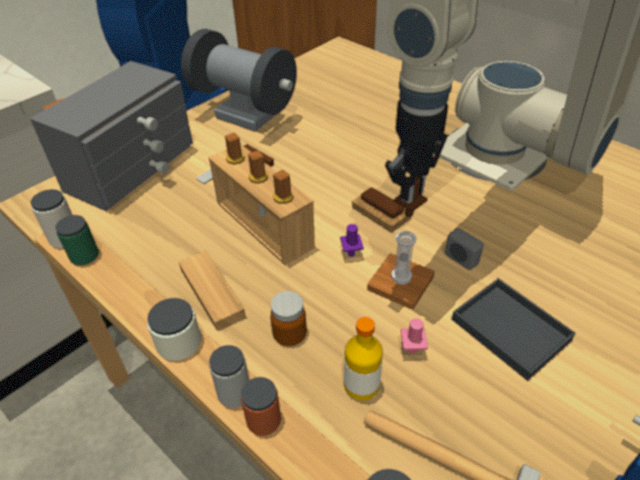

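Stopper held. The mouth is open in the wrist view at (321,238), with the follower visible inside. Next is the tray at about (0.475, 0.310).

```bash
python3 -c "
from h import *
c=load('w3')
w=cv2.imread('pics/w3.png')[180:280,260:380]
cv2.imwrite('pics/c5.png',cv2.resize(w,(720,600),interpolation=2))
print([plane(c,321,v,.125,True).round(4).tolist() for v in (236,238,240)])
print(plane(c,205,77,.025,True),plane(c,324,82,.025,True))"
```

```text
[[0.5201, 0.1019, 0.125], [0.5201, 0.1005, 0.125], [0.52, 0.0991, 0.125]]
[0.41633023 0.23180701 0.025     ] [0.52651257 0.21819117 0.025     ]
```

View pics/c5.png

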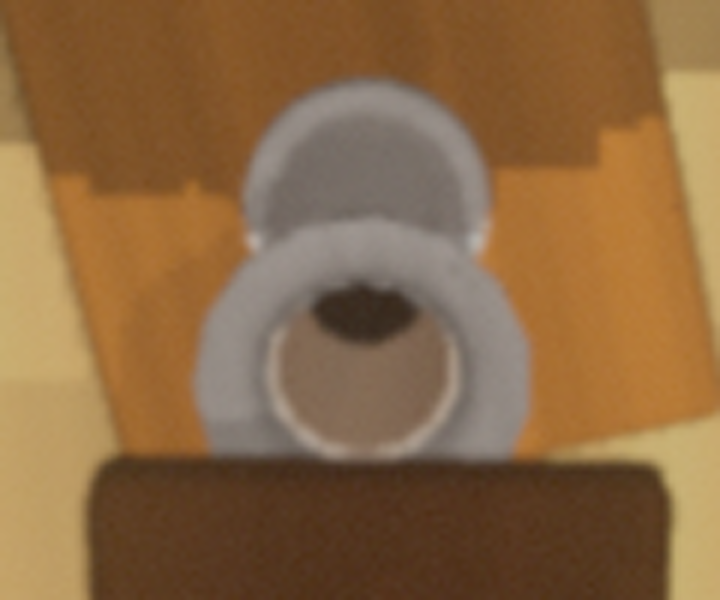

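>>> jog_arm(
  deltas=[-0.2,0.8,0,0.8,0,0,15,-0.2,0.95,-0.1,1,0,0,15,-0.2,0.95,-0.2,1,0,0,15,-0.2,0.95,-0.2,1,0,0,15,-0.2,0.95,-0.2,1,0,0,15,-0.2,0.95,-0.2,1,0,0,15,-0.2,0.8,-0.2,1,0,0,15,0,0,0,1,0,0,15,0,0,0,1,0,0,15],
)

```text
clock: 5.98
eef_pos: [0.472, 0.2948, 0.2061]
tool_rot: [-0.283, 0.662, 0.642, 0.263]
force: [0.1, 0.7, -1.2]
opening: 0.271
```

>>> jog_arm(
  deltas=[0.1,0,-0.9,0,0,0,15,0,0,-0.9,0,0,0,15,0,0,-0.9,0,0,0,15,0,0,-0.9,0,0,0,15,0,0,-0.5,0,0,0,15,0,0,0,0,0,0,15],
)

```text
clock: 6.72
eef_pos: [0.4715, 0.2934, 0.0742]
tool_rot: [-0.285, 0.664, 0.64, 0.26]
force: [-0.3, 1.2, -0.3]
opening: 0.268
```

```bash
python3 -c "
from h import *
cap('scene','s4');s=state();print(s['eef_pos'],s['force'])
w=cv2.imread('pics/s4.png')[180:400,360:620];cv2.imwrite('pics/c6.png',cv2.resize(w,(700,592),interpolation=2))"
```

```text
[0.47177321 0.29345418 0.07480803] [-0.27124228  0.4351019  -0.26343568]
```

View pics/c6.png

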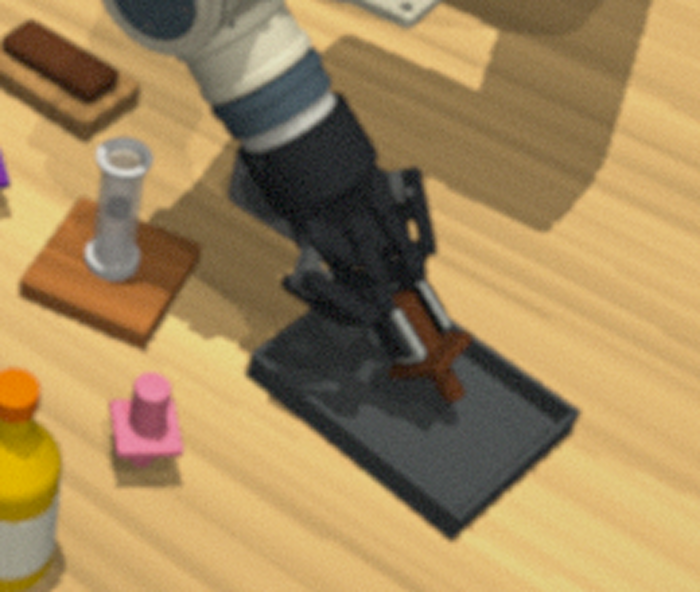

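The crop shows the stopper tilted inside the tray, with the spigot tip over the floor. I'll lower it and release.

>>> jog_arm(
  deltas=[0,0,-0.3,0,0,0,15,0,0,-0.12,0,0,0,15,0,0,0,0,0,0,15],
)

```text
clock: 7.15
eef_pos: [0.4723, 0.2935, 0.0626]
tool_rot: [-0.284, 0.664, 0.64, 0.261]
force: [-0.1, 0.1, 0.1]
opening: 0.271
```

>>> jog_arm(
  deltas=[0,0,0,0,0,0,50,0,0,0,0,0,0,50,0,0,0,0,0,0,50,0,-0.6,0.7,0,0,0,50,0,-0.6,0.9,0,0,0,50,0,-0.6,0.9,-1,0,0,50,0,-0.6,0.9,-1,0,0,50,0,-0.6,0.9,-1,0,0,50,0,-0.6,0.9,-1,0,0,50],
)

```text
clock: 8.28
eef_pos: [0.4706, 0.1821, 0.2225]
tool_rot: [-0.163, 0.705, 0.676, 0.141]
force: [1.1, -0.6, -0.2]
opening: 0.584
```

```bash
python3 -c "
from h import *
cap('scene','s5');s=state();print(s['eef_pos'],s['tool_rot'],s['joint_pos'].round(2))
w=cv2.imread('pics/s5.png')[180:400,360:620];cv2.imwrite('pics/c7.png',cv2.resize(w,(700,592),interpolation=2))
t=cv2.imread('pics/top0.png')[235:275,340:460];cv2.imwrite('pics/c8.png',cv2.resize(t,(780,260),interpolation=2))"
```

```text
[0.47198151 0.18128052 0.22658304] [-0.15902218  0.70478201  0.67660818  0.14211134] [-0.03  0.17 -0.24  1.2   0.43  1.57]
```

View pics/c7.png

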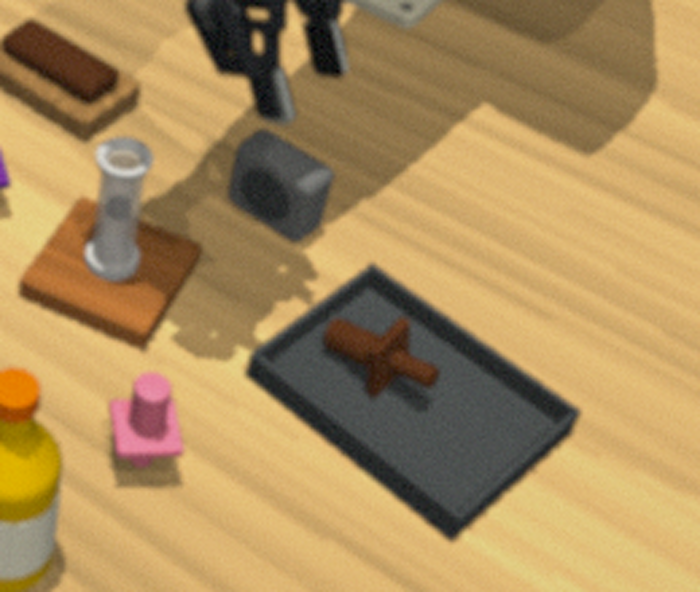

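View pics/c8.png

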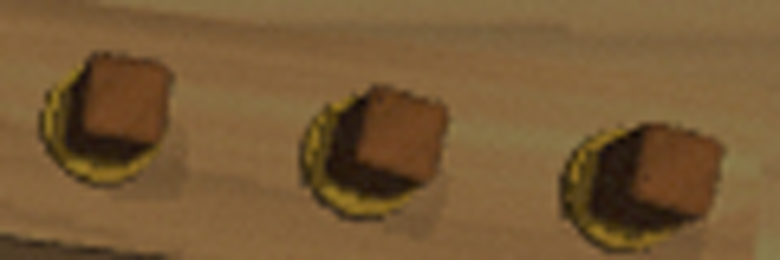

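The stopper lies in the tray. The middle handle is turned about -10°. I'll move over the rack.

>>> jog_arm(
  deltas=[0.26,-0.97,0.2,-1,0,0,60,0.26,-0.97,0.2,-1,0,0,60,0.26,-0.97,0.2,-1,0,0,60,0.26,-0.97,0.2,-1,0,0,60,0.26,-0.97,0.2,-0.9,0,0,60,0.26,-0.97,0.1,0,0,0,60,0.26,-0.97,0,0,0,0,60,0.26,-0.97,0,0,0,0,60,0.26,-0.97,0,0,0,-0.5,60,0.26,-0.97,0,0,0,-0.5,60],
)

```text
clock: 9.57
eef_pos: [0.5514, -0.1157, 0.2623]
tool_rot: [-0.001, 0.751, 0.66, -0.006]
force: [0.0, 0.2, -0.6]
opening: 0.7
```

>>> jog_arm(
  deltas=[0.3,-0.95,0,0,0,0,60,0.3,-0.9,0,0,0,0,60,0.3,-0.7,0,0,0,0,60,0,0,0,0,0,0,60],
)

```text
clock: 10.07
eef_pos: [0.5793, -0.1962, 0.2608]
tool_rot: [-0.002, 0.752, 0.659, -0.006]
force: [-0.4, 0.1, -0.1]
opening: 0.701
```

```bash
python3 -c "
from h import *
cap('wrist','w6');s=state();print(s['eef_pos'],s['tool_rot'],s['joint_pos'].round(2))"
```

```text
[ 0.5789738  -0.19540049  0.26096527] [-0.00216804  0.75186465  0.65928928 -0.00569959] [-0.46  0.37  0.2   1.4  -0.01  1.24]
```

View pics/w6.png

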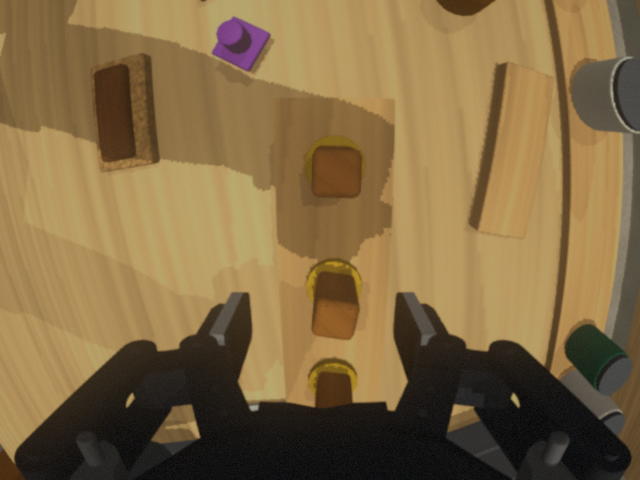

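The middle tool's top face is at about (335,319) and its collar at (334,283).

```bash
python3 -c "
from h import *
c=load('w6')
w=cv2.imread('pics/w6.png')[250:350,270:400]
cv2.imwrite('pics/c9.png',cv2.resize(w,(780,600),interpolation=2))
for p in [(335,319),(337,172)]: print(plane(c,*p,.188,True))
P=[plane(c,*p,.188,True) for p in [(315,300),(358,303),(355,338),(313,335)]]
print(np.round(P,4).tolist())"
```

```text
[ 0.58206836 -0.22913999  0.188     ]
[ 0.59327673 -0.1462587   0.188     ]
[[0.5723, -0.2155, 0.188], [0.5962, -0.2206, 0.188], [0.5923, -0.2436, 0.188], [0.5679, -0.2383, 0.188]]
```

View pics/c9.png

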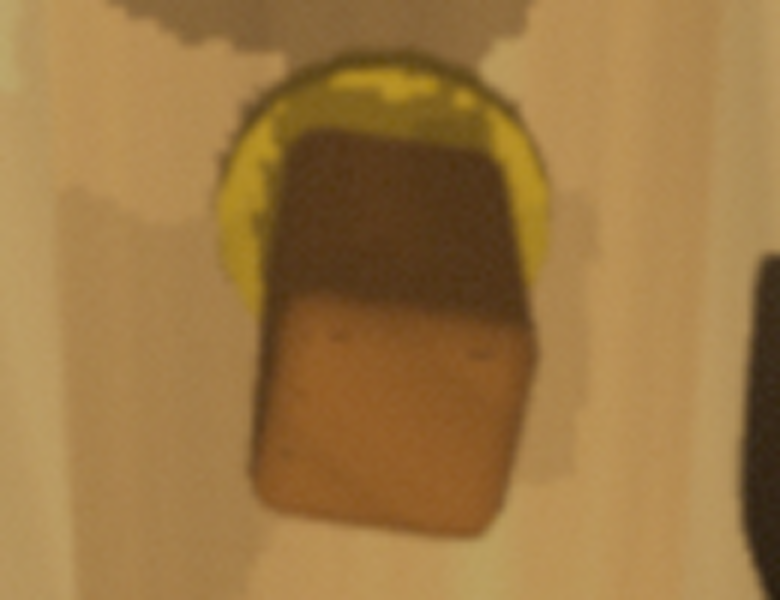

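>>> jog_arm(
  deltas=[0.1,-0.8,0,0,0,-0.9,60,0,-0.33,0,0,0,0,60,0,0,-0.7,0,0,0,60,0,0,0,0,0,0,60],
)

```text
clock: 10.62
eef_pos: [0.5812, -0.2266, 0.2404]
tool_rot: [-0.003, 0.776, 0.631, -0.005]
force: [0.6, 0.3, -0.2]
opening: 0.706
```

```bash
python3 -c "
from h import *
cap('wrist','w7');s=state();print(s['eef_pos'],s['tool_rot'])"
```

```text
[ 0.58164487 -0.22680376  0.24167135] [-0.00187094  0.7757559   0.63101394 -0.00454937]
```

View pics/w7.png

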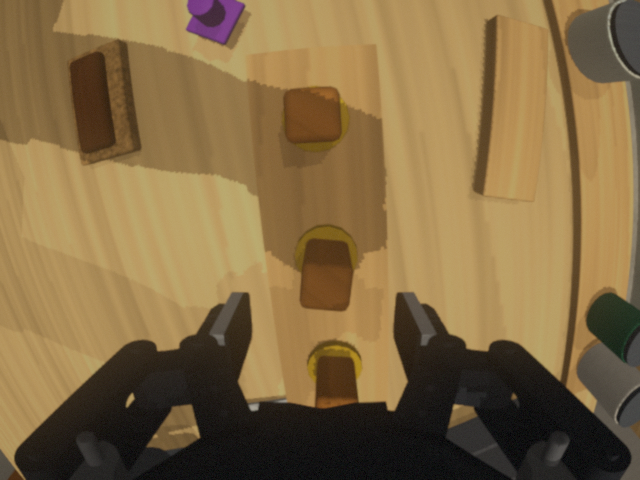

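```bash
python3 -c "
from h import *
c=load('w7')
print(plane(c,326,288,.188,True),plane(c,326,255,.138,True))"
```

```text
[ 0.58238438 -0.23033163  0.188     ] [ 0.58238716 -0.22993547  0.138     ]
```

>>> jog_arm(
  deltas=[0,-0.06,-0.7,0,0,-0.2,60,0,0,-0.7,0,0,0,60,0,0,-0.5,0,0,0,60,0,0,0,0,0,0,60],
)

```text
clock: 11.18
eef_pos: [0.5826, -0.2271, 0.1878]
tool_rot: [0.001, 0.78, 0.626, -0.003]
force: [-1.0, -0.1, 0.1]
opening: 0.702
```

>>> jog_arm(
  deltas=[0,-0.1,-0.4,0,0,0,60,0,0,-0.28,0,0,0,60,0,0,0,0,0,0,60],
)

```text
clock: 11.55
eef_pos: [0.5832, -0.2305, 0.1676]
tool_rot: [0.002, 0.78, 0.626, -0.003]
force: [-0.0, 0.8, -0.5]
opening: 0.704
```

>>> jog_arm(
  deltas=[0,0,0,0,0,0,15,0,0,0,0,0,0,15,0,0,0,0,0,0,15,0,0,0,0,0,0,15,0,0,0,0,0,0,15,0,0,0,0,0,0,15],
  newtons=80,
)

```text
clock: 12.3
eef_pos: [0.5834, -0.2307, 0.1683]
tool_rot: [0.002, 0.78, 0.626, -0.003]
force: [0.2, -0.6, -0.3]
opening: 0.295
```

>>> jog_arm(
  deltas=[0,0,0.5,0,0,0,15,0,0,0.8,0,0,0,15,0,0,0.8,0,0,0,15,0,0,0.8,0,0,0,15,0,0,0.8,0,0,0,15,0,0,0.8,0,0,0,15,0,0,0.8,0,0,0,15,0,0,0.8,0,0,0,15],
)

```text
clock: 13.3
eef_pos: [0.5819, -0.2297, 0.3631]
tool_rot: [0.003, 0.78, 0.626, -0.002]
force: [0.3, -0.6, -1.1]
opening: 0.294
```

```bash
python3 -c "
from h import *
cap('scene','s7');s=state();print(s['eef_pos'],s['tool_rot'],s['force'],s['opening'])
w=cv2.imread('pics/s7.png')[20:270,180:460];cv2.imwrite('pics/c10.png',cv2.resize(w,(672,600),interpolation=2))"
```

```text
[ 0.58205847 -0.22990964  0.36657772] [ 0.00494383  0.77980203  0.626005   -0.00144465] [-2.58673973  0.66624875  0.04031955] 0.29729310881978527
```

View pics/c10.png

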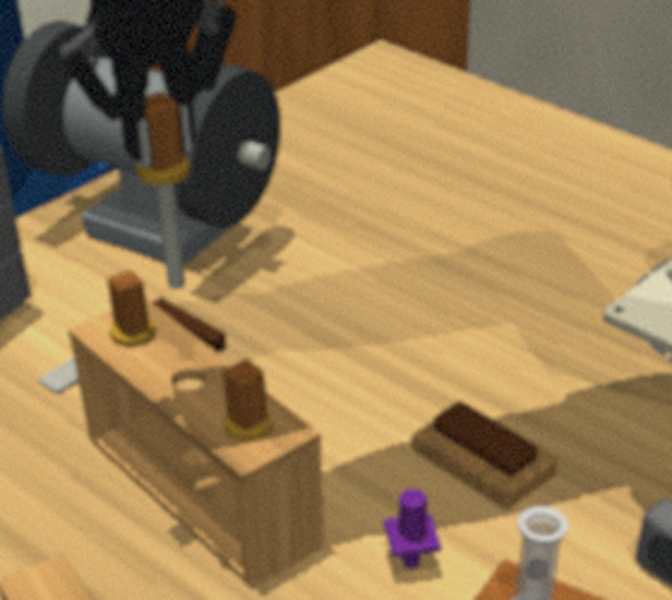

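The held tool has a long thin shank, so it is the burnisher. The other two still hang in the rack. I'll move to the tube now.

>>> jog_arm(
  deltas=[-0.08,0.5,0,0,0,0,15,-0.17,0.95,0,0,0,0,15,-0.17,0.95,0,0,0,0,15,-0.17,0.95,0,0,0,0,15,-0.17,0.95,0,0,0,0,15,-0.17,0.95,0,0,0,0,15,-0.17,0.95,0,0,0,0,15,-0.17,0.95,0,0,0,0,15,-0.17,0.95,-0.2,0,0,0,15,-0.17,0.95,-0.3,0,0,0,15],
)

```text
clock: 14.6
eef_pos: [0.5253, 0.0567, 0.3454]
tool_rot: [0.001, 0.78, 0.626, -0.003]
force: [0.9, -1.0, -1.5]
opening: 0.291
```

>>> jog_arm(
  deltas=[-0.1,0.8,-0.3,0,0,0,15,-0.08,0.4,-0.5,0,0,0,15,0,0,-0.5,0,0,0,15,0,0,-0.4,0,0,0,15,0,0,0,0,0,0,15],
)

```text
clock: 15.22
eef_pos: [0.5136, 0.0993, 0.2896]
tool_rot: [-0.0, 0.778, 0.628, -0.004]
force: [0.1, -0.2, -0.6]
opening: 0.293
```

```bash
python3 -c "
from h import *
for n in ('wrist','scene','top'): cap(n,n[0]+'8')
s=state();print(s['eef_pos'],s['tool_rot'],s['force'],s['opening'])
f=lambda n,a,b,c,d:cv2.resize(cv2.imread(n)[a:b,c:d],(400,500),interpolation=2)
cv2.imwrite('pics/c11.png',np.hstack([f('pics/s8.png',170,300,350,454),f('pics/w8.png',180,380,240,400)]))
cv2.imwrite('pics/c12.png',f('pics/t8.png',230,330,200,280))"
```

```text
[0.51458312 0.09899074 0.29099726] [ 2.96783727e-04  7.78126980e-01  6.28097338e-01 -3.47123882e-03] [-0.24925244  0.09305411 -1.1900081 ] 0.29322221465332243
```

View pics/c11.png

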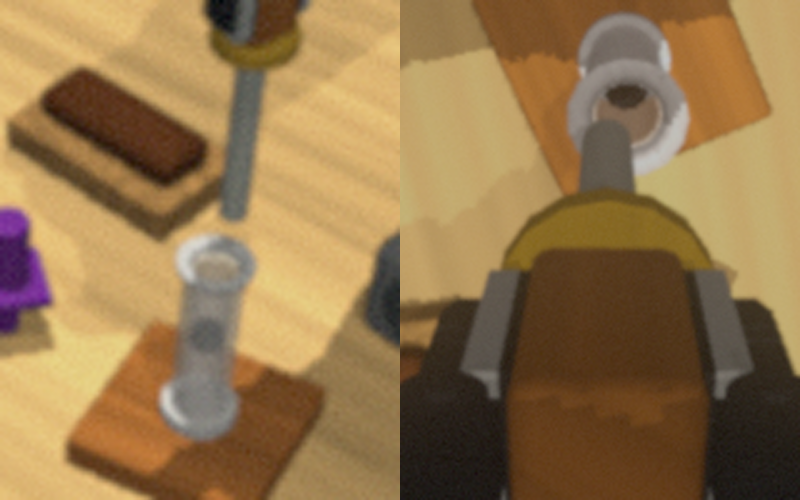

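The foot is left of the mouth in both views, matching the 5.5 mm x shortfall. I'll correct it, lower closer and check again.

>>> jog_arm(
  deltas=[0.18,-0.03,-0.3,0,0,0,15,0,0,-0.35,0,0,0,15,0,0,0,0,0,0,15],
)

```text
clock: 15.75
eef_pos: [0.5209, 0.0976, 0.2706]
tool_rot: [0.001, 0.778, 0.628, -0.003]
force: [-0.4, 0.6, -1.6]
opening: 0.296
```

```bash
python3 -c "
from h import *
for n in ('wrist','scene'): cap(n,n[0]+'9')
s=state();print(s['eef_pos'],s['tool_rot'],s['force'],s['opening'])
f=lambda n,a,b,c,d:cv2.resize(cv2.imread(n)[a:b,c:d],(400,500),interpolation=2)
cv2.imwrite('pics/c13.png',np.hstack([f('pics/s9.png',190,290,360,440),f('pics/w9.png',190,290,280,360)]))"
```

```text
[0.52110751 0.09763163 0.27144092] [ 0.00097286  0.77841164  0.6277482  -0.0025627 ] [ 0.97630398  0.30857599 -1.51308064] 0.2960322475537529
```

View pics/c13.png

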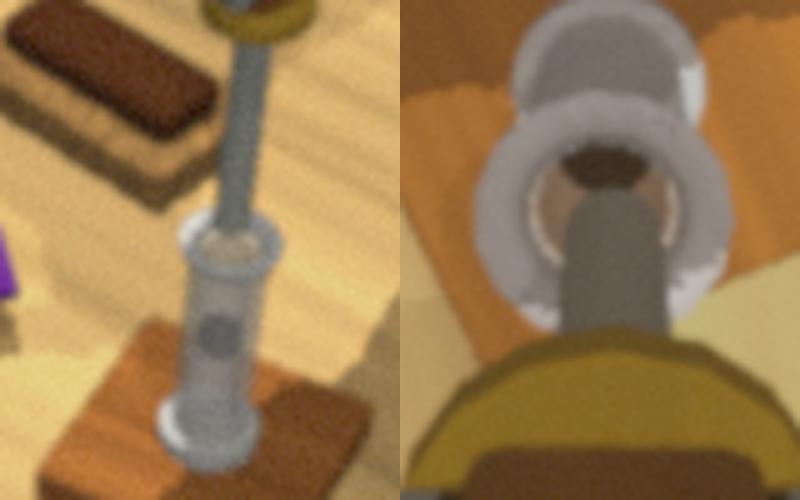

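In the scene crop the foot (233,225) lies over the mouth centre (231,243), as expected at 8 mm above it. The wrist view shows it centred to about 1 mm. I'll enter gently.

>>> jog_arm(
  deltas=[-0.03,0,-0.3,0,0,0,15,0,0,-0.3,0,0,0,15,0,0,-0.3,0,0,0,15,0,0,0,0,0,0,15],
  newtons=110,
)

```text
clock: 16.35
eef_pos: [0.52, 0.0976, 0.2425]
tool_rot: [0.001, 0.778, 0.628, -0.003]
force: [0.3, -0.1, -1.0]
opening: 0.291
```

>>> jog_arm(
  deltas=[0,0,-0.3,0,0,0,15,0,0,-0.3,0,0,0,15,0,0,-0.2,0,0,0,15,0,0,-0.2,0,0,0,15],
)

```text
clock: 16.85
eef_pos: [0.5202, 0.0977, 0.2116]
tool_rot: [0.001, 0.778, 0.628, -0.002]
force: [-2.0, 0.6, 6.8]
opening: 0.294
```

Contact with the follower. I'll push on slowly.

>>> jog_arm(
  deltas=[0,0,-0.2,0,0,0,15,0,0,-0.2,0,0,0,15,0,0,-0.2,0,0,0,15,0,0,-0.2,0,0,0,15,0,0,-0.2,0,0,0,15],
)

```text
clock: 17.48
eef_pos: [0.5198, 0.0977, 0.1837]
tool_rot: [0.003, 0.778, 0.628, -0.001]
force: [-3.3, -0.6, 7.3]
opening: 0.293
```

>>> jog_arm(
  deltas=[0,0,-0.2,0,0,0,15,0,0,-0.2,0,0,0,15,0,0,-0.15,0,0,0,15],
)

```text
clock: 17.85
eef_pos: [0.5195, 0.0977, 0.1685]
tool_rot: [0.003, 0.778, 0.628, 0.0]
force: [-2.3, -1.5, 6.7]
opening: 0.289
```

```bash
python3 -c "
from h import *
for n in ('wrist','scene'): cap(n,n[0]+'10')
s=state();print(s['eef_pos'],s['tool_rot'],s['force'],s['opening'])
f=lambda n,a,b,c,d:cv2.resize(cv2.imread(n)[a:b,c:d],(400,500),interpolation=2)
cv2.imwrite('pics/c14.png',np.hstack([f('pics/s10.png',190,290,360,440),f('pics/w10.png',190,390,240,400)]))"
```

```text
[0.51944027 0.09773131 0.16805755] [3.20596477e-03 7.78281274e-01 6.27907621e-01 2.63864532e-05] [-0.2549248   0.03546013 -0.33600225] 0.29538194017282426
```

View pics/c14.png

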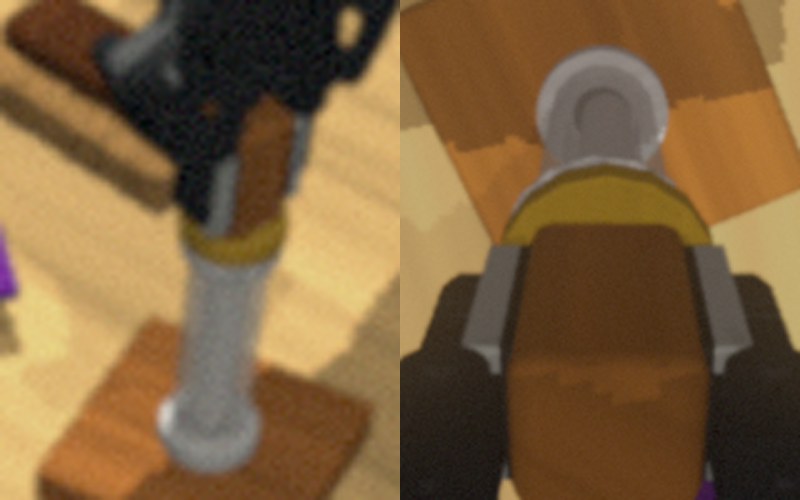

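Nearly flush, with about 5 mm left. I'll push until the force rises as the collar seats.

>>> jog_arm(
  deltas=[0,0,-0.1,0,0,0,15,0,0,-0.1,0,0,0,15],
)

```text
clock: 18.2
eef_pos: [0.5195, 0.0978, 0.1632]
tool_rot: [0.004, 0.778, 0.628, 0.001]
force: [-10.9, -0.9, 36.5]
opening: 0.293
```

>>> jog_arm(
  deltas=[0,0,-0.08,0,0,0,15],
)

```text
clock: 18.32
eef_pos: [0.5195, 0.0978, 0.1632]
tool_rot: [0.004, 0.778, 0.628, 0.001]
force: [-12.6, -0.9, 40.6]
opening: 0.293
```

The force jumped to 36–40 N with no further travel, at TCP z 0.163 where I expected it, so the collar is seated. I'll release and withdraw upward.

>>> jog_arm(
  deltas=[0,0,0,0,0,0,15,0,0,0,0,0,0,15,0,0,0,0,0,0,60,0,0,0,0,0,0,60,0,0,0,0,0,0,60,0,0,0,0,0,0,60],
)

```text
clock: 19.08
eef_pos: [0.5198, 0.0978, 0.1629]
tool_rot: [0.005, 0.778, 0.628, 0.002]
force: [0.3, 0.4, 0.1]
opening: 0.703
```

>>> jog_arm(
  deltas=[0,0,0.4,0,0,0,60,0,0,0.8,0,0,0,60,0,0,0.8,0,0,0,60,0,0,0.8,0,0,0,60,-0.8,0,0.8,0,0,0,60,-0.9,0,0.5,0,0,0,60,-0.9,0,0,0,0,0,60,-0.9,0,0,0,0,0,60,0,0,0,0,0,0,60],
)

```text
clock: 20.2
eef_pos: [0.4119, 0.0977, 0.2969]
tool_rot: [0.007, 0.778, 0.628, 0.004]
force: [0.1, -0.2, -0.1]
opening: 0.701
```

```bash
python3 -c "
from h import *
for n in ('wrist','scene','top'): cap(n,n[0]+'11')
s=state();print(s['clock'],s['eef_pos'],s['force'],s['opening'])
f=lambda n,a,b,c,d:cv2.resize(cv2.imread(n)[a:b,c:d],(400,500),interpolation=2)
cv2.imwrite('pics/c15.png',np.hstack([f('pics/s11.png',190,290,360,440),f('pics/t11.png',230,330,200,280)]))"
```

```text
20.35 [0.41381473 0.09757595 0.29599108] [ 1.23794002  0.13827849 -0.09680813] 0.704100681673064
```

View pics/c15.png

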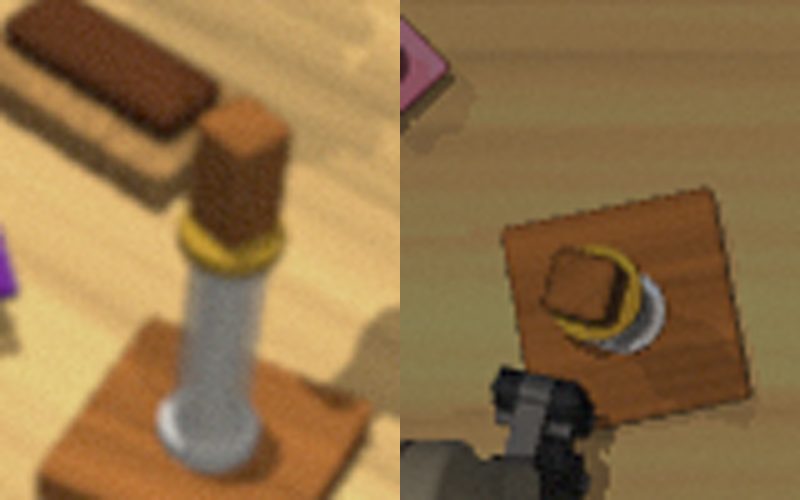

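View pics/s11.png

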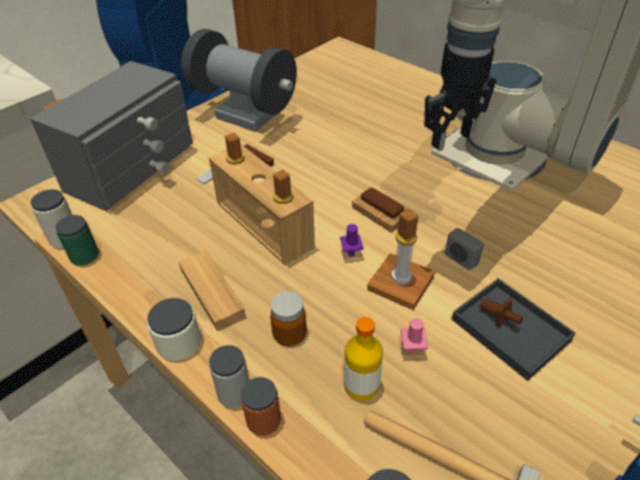

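```bash
python3 -c "
from h import *
f=lambda n,a,b,c,d:cv2.resize(cv2.imread(n)[a:b,c:d],(400,600),interpolation=2)
cv2.imwrite('pics/c16.png',np.hstack([f('pics/s5.png',205,265,385,425),f('pics/s11.png',205,265,385,425)]))"
```

```text
(no output)
```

View pics/c16.png

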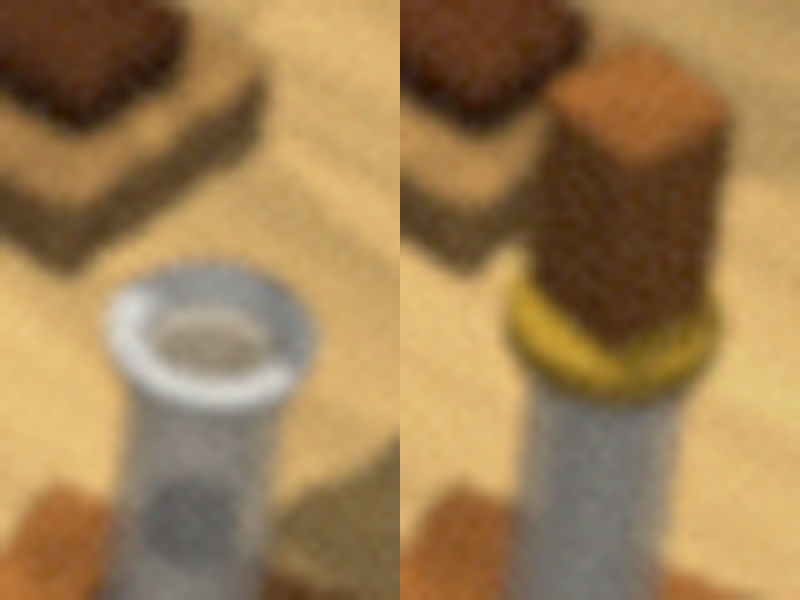

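The collar's lower edge (crop row about 405) coincides with the rim's front edge (about 408), the lip is covered, and the tool stands upright, so it is flush. Glue, jar and the other tools are undisturbed.

```bash
python3 -c "
from cell import *
print(finish_job(),state()['clock'])"
```

```text
the job is handed in; nothing more can be done
the job is handed in; nothing more can be done
```

The job is done and handed in at about 20 s on the robot's clock, against the 61 s limit.

- **Stopper:** I took it out of the tube first and laid it in the steel tray. The last scene picture shows it lying inside the tray.
- **Burnisher:** I took the middle tool from the rack. When lifted, it showed the long thin shank, so it was the right one. I pushed it down against the follower at about 7 N. The collar then seated, with the force rising to about 40 N at the wrist and no further travel. I let go and backed the arm off.
- **Last checks:** The burnisher stands upright with its collar edge on the rim, to within the picture's resolution. The other two tools still hang in the rack. The glue bottle and jar are upright, and the pink and purple look-alikes were left alone.
- **What disagreed:** The three cameras differed by up to 8 mm on where the tube was. I worked from the wrist camera, and the grasp and the fit into the tube both confirmed it.
- **Side force:** There was about 12 N sideways while the collar seated, which went when I released the tool.

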